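Shut the bleed valve under the sprung guard of the leak tester

TASK

Shut the bleed valve of the small leak tester on the bench: lift its spring-loaded guard by the lug at the front until the stay on its right side drops behind its catch, ease the guard back so that it rests propped on the stay, and let go. Then turn the knob beneath clockwise by feel until the valve seats snugly and stays shut, without forcing it, and leave the guard propped open. Do not disturb the oil bottle, the screw tray or the loose locknut, and never let the guard snap shut.

Things in the scene. Friction and masses are not known exactly. Their poses are not given: they have to be found in the camera images.
- tester: Leak tester, a sheet-metal case 150 (x) x 182 (y) mm fixed to the bench; origin on the bench below the middle of the valve panel, +x from its front (gauge) to the guard's hinge, y to its left, z up. Valve panel 62 mm up, open to the front, between two cheeks (inner faces y = -76 and +78) that reach 95 mm up. A flat guard lies over it; the stay rides on a rail outside the right-hand (-y) cheek.
- guard (a joint): Guard angle, rad: 0 shut, grows as the front edge rises and swings back, hard stop 2.2. A spring shuts it (3 N at the lug). A stay hinged to its right edge drags its foot along a rail: past 1.95 the foot drops behind a catch (2.04 is surely past it); let back from there, the guard comes to rest at 1.81 with the stay carrying it. If the foot has not dropped, the guard is pushed shut all the way.
- guard_hinge (a point): Middle of the guard's hinge axis, 97 mm up at tester x = +68 mm, y = 0. The axis runs along the tester's y. The guard's outline reaches 139 mm from it to the front, with a lip 22 mm deep along its front edge.
- guard_lug (a point): Centre of the lug at the middle of the guard's front edge: an upright black disc 24 mm across and 14 mm thick (thickness along the tester's y), standing clear of the edge. With the guard shut it lies 158 mm in front of (tester -x) and 6 mm above the hinge axis, 103 mm up. Pinched on its flat sides by fingers pointing down, it turns between the pads as the guard swings.
- knob_grip (a point): Point on the knob's upright axis 26 mm above the valve panel (tester x = -32 mm, y = 0, 88 mm up), at the height to grip. The knob is an upright black bar 48 long, 14 wide, from 8 to 34 mm above the panel, on a narrow round foot (29 mm across, under 10 mm high). Its top lies 1 mm under the shut guard.
- valve_knob (a joint): Knob angle, rad, grows clockwise seen from above. At 0 the bar lies along the tester's x with its white mark to the front; end of travel 3.3. Starts at 0 to 0.5 (open); drag 0.06 N m. The seat is met somewhere between 1.0 and 2.2, each time elsewhere; from there the torque climbs by 0.8 N m per rad. 0.05 to 0.18 N m above the drag is snug and holds when let go; 0.23 is forced.
- oiler: Oil bottle with a pointed nozzle, 44 mm across, 139 mm tall, standing loose to the right of the tester. Origin at the centre of its foot. Must stay where it is.
- tray: Small open tray of screws, 73 x 100 x 28 mm, loose, behind and to the right of the tester. Origin at the centre of its underside. Must stay where it is.
- nut_b: Large hexagonal locknut, 64 x 73 mm across, 10 mm thick, lying loose behind and to the left of the tester. Origin at the centre of its underside. Must stay where it is.

How it is judged:
By the outcome, as a careful person would: the job done as asked, in the order asked, and still so for the second after the job is handed in, with the robot touching nothing.
It also fails if it takes over 70 s, if anything falls off the work surface, if the arm or the gripper's body presses on something with over 40 N, if the wrist force passes 120 N, or if a joint passes its speed limit or range.

ROBOT

A 6-joint arm with a two-finger parallel gripper is mounted at the origin on the work surface; the furniture and walls round the work are solid. World frame = base frame: x ahead of the robot, y to its left, z up, the work surface at z = 0. Lengths are in mm, angles in degrees, forces in N, time in s.
With the tool pointing down it reaches from about 350 to 850 mm from the base axis. Payload 8.1 kg.
Tool frame: the origin (TCP) lies at the very end of the fingers, on their centre line; the grasp point (between the pads) lies 19 mm behind it; z points along the fingers, y is the direction in which the jaws open and shut (so a half turn about z gives the same grasp; the last joint's range is limited). The gripper opens to 85 mm and grips with 20 to 120 N. Pads are 22 mm wide; open, the fingers measure 114 mm over their backs; the gripper's body (76 mm by 85 mm) begins 54 mm behind the grasp point. The pads swing forward as they close: fully open they stand 13 mm farther back than shut.
Start: joints at [62.315, 7.471, 85.268, -0, 87.261, -4.893], TCP at [232.414, 553.163, 231.292] pointing down, gripper open.
Joint ranges: [-169.43, 169.43], [-51.17, 129.36], [1.28, 143.12], [-76.62, 256.62], [0, 156.53], [-152.29, 152.29]. Speed limits (degrees/s): [136.94, 136.94, 159.86, 180, 180, 180].

INTERFACE

Orientations are given as [roll, pitch, yaw] about the fixed x, y, z axes, in that order (R = Rz(yaw) Ry(pitch) Rx(roll)).
In Python, from bench import r, eyes gives the robot as it stands. The module is installed in compiled form; this text tells all that it offers.
- The arm moves only by the tool play_rows, never from a script. Its argument "deltas" is a list of rows, each a list of 3 entries, a list of its own where there are three numbers: the shift along the tool's x, y, z in m, then the turn, a rotation vector about the tool's x, y, z in rad, then the closure, from 0 (fully open) to 1 (shut). A call has 1 to 8 rows; each row shifts and turns the pose as measured when the row begins, along the tool's axes as they then stand; what a row does not reach is not made up. A row lasts 1/8 s, in which the tool goes at most 62.5 mm and 10.7 degrees, less where a joint would pass 70% of its speed; a pose out of reach is approached as far as the arm can. A call with a gripper value outside its range is refused whole. The fingers move at their own pace and stop on an object; "force" is the grip in N (left out, the last holds). Time passes only in rows, so rows that do not move let the fingers close. It gives the time, the measured TCP pose, the force and the opening at its end, in the units of the state.
- r.sense(): the state, without advancing time (a new reading comes with each control period).
- eyes.snapshot(name): name is "scene" or "top" or "wrist"; returns the picture (420x560x3 uint8, red, green, blue); there is no depth.
- eyes.get_calibration(name): a dict with "mtx" (3x3 intrinsics, pixels), "R" (3x3) and "t" (3): a world point X has camera coordinates R X + t; the wrist camera has in their place "T_tool_cam" (4x4, takes a point from camera to tool coordinates, whose origin is the TCP and whose axes are the flange's). Camera axes: x right, y down, z forward; pixel columns grow to the right and rows downward; lengths in mm; the calibration is good to about 2 mm. A picture is of the moment at which its call begins: read the wrist's pose just before it. get_calibration takes no time and is no camera call.
- r.hand_in(): hands the job in, once; it reports no verdict.
The state is a dict: "time": time; "joint_pos": joint angles; "qd": joint speeds; "joint_efforts": joint torques, N m; "tool_pos": TCP position; "tcp_rot": TCP orientation; "ft_force": force on the tool from outside, world axes, zero at the start; "wrist_torque": the same for the moment, N m; "finger_gap": finger opening in mm.
Only numpy, scipy, OpenCV 4.12 (cv2) and the standard library are available. Lean on these libraries where they do the work, as an engineer would, in place of code of your own. Each camera call takes 0.05 s, during which the arm holds its last target. There are 200 camera calls.

## Working session

There is one attempt and no reset: what is moved stays moved. The work goes in short steps, Python scripts to look and compute and a tool call to move; the robot and the scene stay as the last step left them, time stands still between calls to the robot, and variables do not carry over. Pictures are saved under pics/ and viewed, about 8 in all and at most 12, crops included, and the job is handed in when it is done.

Besides the shell and the picture viewer there is one more tool, called after ">>>" by a JSON object that holds its "api" and its "payload", one argument or row to a line. play_rows: Moves the arm, as the interface text tells. Its arguments: {"type":"object","properties":{"deltas":{"type":"array"},"force":{"type":"number"}},"required":["deltas"]}

```bash
mkdir -p pics; ls
python3 - <<'E'
from bench import r,eyes
import cv2,numpy as np
s=r.sense();print(s)
a=eyes.snapshot("scene");b=eyes.snapshot("top")
cv2.imwrite("pics/scene0.png",a[:,:,::-1]);cv2.imwrite("pics/top0.png",b[:,:,::-1])
for n in("scene","top","wrist"):print(n,eyes.get_calibration(n))
E
```

```text
pics
{'time': 0.0, 'joint_pos': array([ 6.23164809e+01,  7.51730947e+00,  8.53313560e+01, -1.18305216e-03,
        8.72602371e+01, -4.89221580e+00]), 'qd': array([-0.00244044,  0.06339202,  0.11177915, -0.08297196, -0.01049854,
        0.06764981]), 'joint_efforts': array([-8.53048768e-04, -5.69408333e+01, -5.00539541e+01, -4.93176558e-04,
        1.48686091e-02,  1.18070452e-05]), 'tool_pos': array([232.14206004, 552.66379725, 230.20157182]), 'tcp_rot': array([-1.79891393e+02, -8.11008687e-03,  1.57208747e+02]), 'ft_force': array([ 6.12011670e-01, -5.17689599e-02,  4.72914382e-04]), 'wrist_torque': array([-0.0255435, -0.0136993, -0.0021643]), 'finger_gap': 85.62243196434265}
scene {'mtx': array([[458.27246968,   0.        , 275.80900406],
       [  0.        , 458.27246968, 209.6425688 ],
       [  0.        ,   0.        ,   1.        ]]), 'R': array([[ 0.79090661, -0.61187692, -0.00856551],
       [-0.42231411, -0.53564275, -0.73125757],
       [ 0.44285158,  0.58197378, -0.68204765]]), 't': array([-620.99604975,  131.08580084,  877.13394721])}
top {'mtx': array([[423.82276336,   
[... 165 characters left out ...]
453, -0.02526092],
       [-0.99072433,  0.01785729, -0.13470865],
       [ 0.13510243,  0.02306227, -0.99056321]]), 't': array([-269.24674514,  547.7549401 ,  861.83457785])}
wrist {'mtx': array([[340.22219503,   0.        , 279.18646071],
       [  0.        , 340.22219503, 209.17530688],
       [  0.        ,   0.        ,   1.        ]]), 'T_tool_cam': array([[-9.27468159e-04, -9.54390643e-01, -2.98559274e-01,
         7.58736757e+01],
       [ 9.99999562e-01, -8.46612393e-04, -4.00151044e-04,
         1.47217339e+00],
       [ 1.29136430e-04, -2.98559514e-01,  9.54391010e-01,
        -1.40465490e+02],
       [ 0.00000000e+00,  0.00000000e+00,  0.00000000e+00,
         1.00000000e+00]])}
```

View pics/scene0.png

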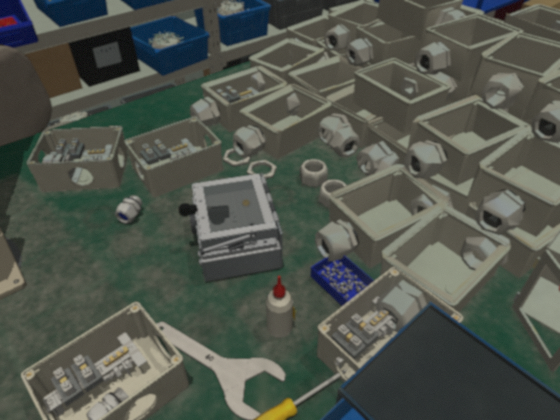

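View pics/top0.png

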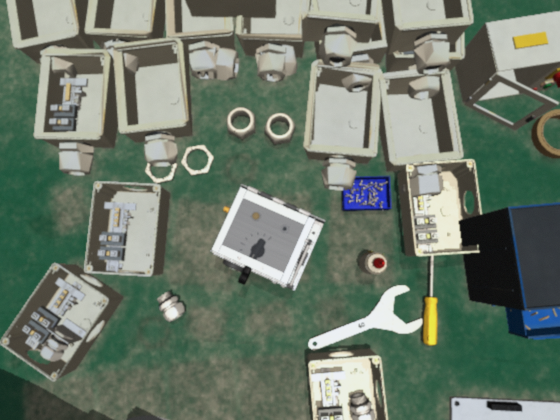

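The tester is in the middle of the view: lug at top (245,275) and knob at (258,248). The oiler is at (375,263), the tray at (365,193) and the nut at (197,159). I'll crop for corner detail.

Run:
```python
import cv2
b=cv2.imread("pics/top0.png")[175:300,200:335]
cv2.imwrite("pics/top0c.png",cv2.resize(b,None,fx=4.4,fy=4.4,interpolation=cv2.INTER_CUBIC))
```

```text
(no output)
```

View pics/top0c.png

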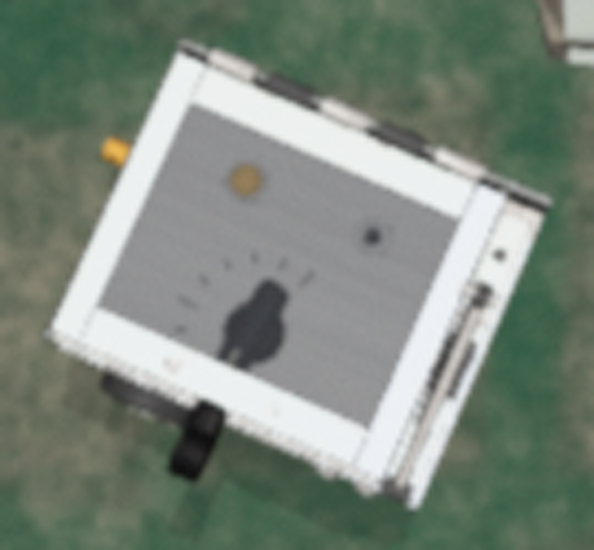

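The crop shows the lug centre near (197,442), guard corners at (183,48), (52,335) and (375,487), and the knob mark at (235,352). Now I'll work out the pose.

```bash
cat > h.py <<'E'
import numpy as np,cv2
from bench import r,eyes
from scipy.spatial.transform import Rotation as Ro
def cam(n,s=None):
    c=eyes.get_calibration(n)
    if n!="wrist": return c["mtx"],np.array(c["R"]),np.array(c["t"])
    T=c["T_tool_cam"];Rw=Ro.from_euler('xyz',s["tcp_rot"],degrees=True).as_matrix()
    R=(Rw@T[:3,:3]); p=Rw@T[:3,3]+s["tool_pos"]
    return c["mtx"],R.T,-R.T@p
def ray(C,u,v,z):
    K,R,t=C;d=R.T@np.linalg.inv(K)@np.array([u,v,1.]);o=-R.T@t
    return o+d*(z-o[2])/d[2]
def proj(C,X):
    K,R,t=C;q=K@(R@np.asarray(X,float)+t);return q[:2]/q[2]
E
python3 - <<'E'
from h import *
C=cam("top")
f=lambda u,v,z:ray(C,200+u/4.4,175+v/4.4,z)
P={k:f(*v) for k,v in dict(RL=(183,48,98),FL=(52,335,98),FR=(375,487,98),RR=(505,190,98),lug=(197,442,103),kn1=(270,285,96),mark=(235,352,96)).items()}
for k,v in P.items():print(k,v.round(1))
a=lambda p,q:np.degrees(np.arctan2(*(P[q]-P[p])[[1,0]]))
print(a("FL","RL"),a("FR","RR"),a("FR","FL")-90,[np.linalg.norm(P[x]-P[y]) for x,y in(("FL","RL"),("FR","FL"))])
print(a("mark","kn1"))
E
```

```text
RL [ 581.8 -210.4   98. ]
FL [ 454.2 -152.1   98. ]
FR [ 386.2 -293.4   98. ]
RR [ 515.  -353.2   98. ]
lug [ 406.7 -216.5  103. ]
kn1 [ 474.8 -248.4   96. ]
mark [ 445.5 -232.7   96. ]
-24.57185795485624 -24.90804660802424 -25.68201152145194 [np.float64(140.31480470180117), np.float64(156.79730090897772)]
-28.259145405992268
```

>>> {"api": "play_rows", "payload": {
  "deltas": [
    [[-0.048,-0.034,-0.012],[0,0,0],0.0],
    [[-0.048,-0.034,-0.012],[0,0,0],0.0],
    [[-0.048,-0.034,-0.012],[0,0,0],0.0],
    [[-0.048,-0.034,-0.012],[0,0,0],0.0],
    [[-0.048,-0.034,-0.012],[0,0,0],0.0],
    [[-0.048,-0.034,-0.012],[0,0,0],0.0],
    [[-0.048,-0.034,-0.012],[0,0,0],0.0],
    [[-0.048,-0.034,-0.012],[0,0,0],0.0]
  ]
}}

```text
time: 1.1
tool_pos: [484.5, 143.7, 324.3]
tcp_rot: [-179.5, -0.2, 157.7]
ft_force: [0.2, 0.5, -0.1]
finger_gap: 85.7
```

>>> {"api": "play_rows", "payload": {
  "deltas": [
    [[-0.0085,-0.045,0.012],[0,0,0.005],0.0],
    [[-0.0085,-0.045,0.012],[0,0,0.005],0.0],
    [[-0.0085,-0.045,0.012],[0,0,0.005],0.0],
    [[-0.0085,-0.045,0.012],[0,0,0.005],0.0],
    [[-0.0085,-0.045,0.012],[0,0,0.005],0.0],
    [[-0.0085,-0.045,0.012],[0,0,0.005],0.0],
    [[-0.0085,-0.045,0.012],[0,0,0.005],0.0],
    [[-0.0085,-0.045,0.012],[0,0,0.005],0.0]
  ]
}}

```text
time: 2.1
tool_pos: [400.6, -226.6, 227.3]
tcp_rot: [-179.5, -0.2, 155.2]
ft_force: [1.7, -0.1, -0.6]
finger_gap: 85.2
```

Run:
```python
from h import *
s=r.sense();im=eyes.snapshot("wrist");cv2.imwrite("pics/w1.png",im[:,:,::-1])
print(s["tool_pos"],s["tcp_rot"],s["ft_force"]);np.save("w1.npy",np.r_[s["tool_pos"],s["tcp_rot"]])
C=cam("wrist",s);print(proj(C,[406.7,-216.5,103]),proj(C,[459,-241,96]))
```

```text
[ 400.55612725 -226.55419048  227.3172608 ] [-179.48487593   -0.19360928  155.2002185 ] [ 1.65595865 -0.13791512 -0.63858363]
[293.27019373 203.15725625] [291.94049002 263.95446779]
```

View pics/w1.png

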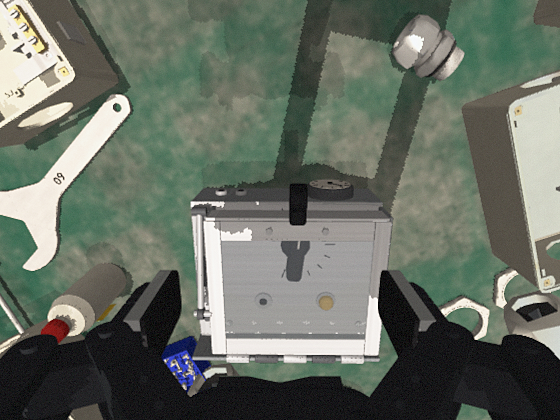

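The view shows the lug at (298,204), with its sides at u 289 and 307. The knob runs from (294,243) to (294,280), and the case is square to the image. Now the offset.

Run:
```python
from h import *
p=np.load("w1.npy");s=dict(tool_pos=p[:3],tcp_rot=p[3:]);C=cam("wrist",s)
im=cv2.imread("pics/w1.png");g=im.max(2)
m=(g[180:228,270:325]<60).astype(np.uint8);n,l,st,ce=cv2.connectedComponentsWithStats(m);i=1+st[1:,4].argmax();print(st[i],ce[i]+[270,180])
L=ray(C,298,204,109);print("lug",L)
for q in [(200,361),(380,358),(205,207),(390,211),(294,243),(294,280)]:print(q,ray(C,*q,97).round(1))
Rw=Ro.from_euler('xyz',s["tcp_rot"],degrees=True).as_matrix()
print("tool delta to lug",Rw.T@(np.array([L[0],L[1],103])-s["tool_pos"]))
```

```text
[   0    0   55   45 1080] [299.46388889 198.59259259]
lug [ 407.23789461 -212.83328488  109.        ]
(200, 361) [ 516.  -364.4   97. ]
(380, 358) [ 584.6 -204.7   97. ]
(205, 207) [ 380.7 -285.3   97. ]
(390, 211) [ 448.2 -146.7   97. ]
(294, 243) [ 441.2 -231.1   97. ]
(294, 280) [ 473.7 -245.6   97. ]
tool delta to lug [ -0.73043399  16.37524976 124.1732993 ]
```

>>> {"api": "play_rows", "payload": {
  "deltas": [
    [[0,0.004,0.02],[-0.004,0,0],0.5],
    [[0,0.004,0.02],[-0.004,0,0],0.5],
    [[0,0.004,0.02],[0,0,0],0.5],
    [[0,0.0025,0.015],[0,0,0],0.5],
    [[0,0,0],[0,0,0],0.5]
  ],
  "force": 30
}}

```text
time: 2.78
tool_pos: [401.6, -219.0, 145.9]
tcp_rot: [-179.8, -0.5, 154.7]
ft_force: [0.2, -0.5, 0.2]
finger_gap: 42.8
```

Run:
```python
from h import *
s=r.sense();im=eyes.snapshot("wrist");cv2.imwrite("pics/w2.png",im[:,:,::-1])
print(s["tool_pos"],s["tcp_rot"],s["ft_force"],s["finger_gap"]);np.save("w2.npy",np.r_[s["tool_pos"],s["tcp_rot"]])
C=cam("wrist",s);print(proj(C,[407,-214,109]))
```

```text
[ 401.59148197 -218.98076387  145.92196579] [-179.81081432   -0.54819316  154.74764954] [ 0.22520476 -0.46842272  0.21976874] 42.84554617644874
[288.95271713 248.83807973]
```

View pics/w2.png

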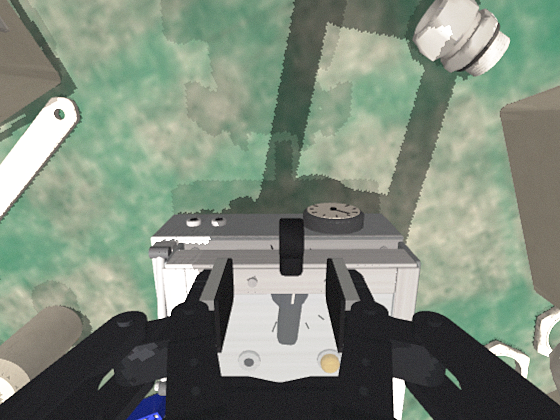

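The lug is at (291,247) and is offset to the right of the finger midline (about 280).

Run:
```python
from h import *
p=np.load("w2.npy");s=dict(tool_pos=p[:3],tcp_rot=p[3:]);C=cam("wrist",s)
L=ray(C,291,247,109);print(L);L[2]=103
Rw=Ro.from_euler('xyz',s["tcp_rot"],degrees=True).as_matrix();print(Rw.T@(L-s["tool_pos"]))
for v in (219,275):print(ray(C,291,v,108))
```

```text
[ 406.47131154 -212.47909518  109.        ]
[-2.05043812  8.10374038 42.87778767]
[ 391.61969652 -205.60652338  108.        ]
[ 422.93189047 -220.02703919  108.        ]
```

>>> {"api": "play_rows", "payload": {
  "deltas": [
    [[-0.002,0.008,0.012],[0,0,0],0.5],
    [[0,0,0.016],[0,0,0],0.5],
    [[0,0,0.016],[0,0,0],0.5],
    [[0,0,0.01],[0,0,0],0.5],
    [[0,0,0],[0,0,0],0.5]
  ]
}}

```text
time: 3.45
tool_pos: [407.8, -212.9, 90.1]
tcp_rot: [-179.8, -0.4, 154.8]
ft_force: [-0.5, 0.1, -0.7]
finger_gap: 42.7
```

>>> {"api": "play_rows", "payload": {
  "deltas": [
    [[0,0,0],[0,0,0],0.75],
    [[0,0,0],[0,0,0],1.0],
    [[0,0,0],[0,0,0],1.0],
    [[0,0,0],[0,0,0],1.0]
  ],
  "force": 35
}}

```text
time: 3.95
tool_pos: [407.3, -214.4, 91.0]
tcp_rot: [-179.6, -0.4, 154.8]
ft_force: [-0.2, -2.0, -2.7]
finger_gap: 13.3
```

Run:
```python
from h import *
s=r.sense();im=eyes.snapshot("wrist");cv2.imwrite("pics/w3.png",im[150:400,150:450,::-1])
print(s["tool_pos"],s["tcp_rot"],s["ft_force"],s["wrist_torque"],s["finger_gap"])
# lift plan
u=np.array([np.cos(np.radians(-24.8)),np.sin(np.radians(-24.8)),0])
for th in np.arange(0,2.11,.15):
    c,sn=np.cos(th),np.sin(th);print(round(th,2),"back %.0f up %.0f"%(-158*c+6*sn+158,158*sn+6*c-6))
```

```text
[ 407.34039294 -214.40219782   90.96715379] [-179.63891383   -0.35185782  154.75495274] [-0.23770348 -2.00010669 -2.66672268] [ 0.27044023 -0.12891874  0.18052841] 13.253266383456094
0.0 back 0 up 0
0.15 back 3 up 24
0.3 back 9 up 46
0.45 back 18 up 68
0.6 back 31 up 88
0.75 back 46 up 106
0.9 back 64 up 121
1.05 back 85 up 134
1.2 back 106 up 143
1.35 back 129 up 149
1.5 back 153 up 152
1.65 back 176 up 151
1.8 back 200 up 147
1.95 back 222 up 139
2.1 back 243 up 127
```

View pics/w3.png

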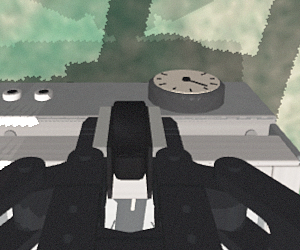

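>>> {"api": "play_rows", "payload": {
  "deltas": [
    [[-0.001,0,-0.012],[0,0,0],1.0],
    [[-0.002,0,-0.012],[0,0,0],1.0],
    [[-0.0025,0,-0.011],[0,0,0],1.0],
    [[-0.0035,0,-0.011],[0,0,0],1.0],
    [[-0.004,0,-0.011],[0,0,0],1.0],
    [[-0.005,0,-0.011],[0,0,0],1.0]
  ]
}}

```text
time: 4.75
tool_pos: [425.7, -223.0, 161.1]
tcp_rot: [-179.6, -0.2, 154.8]
ft_force: [6.8, -4.9, -10.5]
finger_gap: 13.4
```

```bash
cat > g.py <<'E'
from h import *
from scipy.optimize import brentq
s=r.sense();Rw=Ro.from_euler('xyz',s["tcp_rot"],degrees=True).as_matrix()
P0=np.array([407.3,-214.4,91.0]);a=np.radians(-24.8);u=np.array([np.cos(a),np.sin(a),0]);v=np.array([-u[1],u[0],0])
d=s["tool_pos"]-P0;b,y,p=d@u,d@v,d[2]
th=np.arctan2(p+6,158-b)-np.arctan2(6,158);rad=np.hypot(p+6,158-b)
print("t",s["time"],"theta %.3f rad %.1f (158.1) back %.1f side %.1f up %.1f"%(th,rad,b,y,p),s["tcp_rot"].round(1),s["ft_force"].round(1),s["wrist_torque"].round(2),s["finger_gap"].round(1))
ths=th+.078*np.arange(1,9)
q=np.c_[-158*np.cos(ths)+6*np.sin(ths)+158,158*np.sin(ths)+6*np.cos(ths)-6]
w=P0+np.outer(q[:,0],u)+np.outer(q[:,1],[0,0,1])
print(np.c_[ths,np.diff(np.vstack([s["tool_pos"],w]),axis=0)@Rw].round(2))
E
python3 g.py
```

```text
Traceback (most recent call last):
  File "g.py", line 7, in <module>
    print("t",s["time"],"theta %.3f rad %.1f (158.1) back %.1f side %.1f up %.1f"%(th,rad,b,y,p),s["tcp_rot"].round(1),s["ft_force"].round(1),s["wrist_torque"].round(2),s["finger_gap"].round(1))
                                                                                                                                                                         ^^^^^^^^^^^^^^^^^^^^^
AttributeError: 'float' object has no attribute 'round'
```

```bash
sed -i 's/s\["finger_gap"\].round(1)/round(s["finger_gap"],1)/' g.py; python3 g.py
```

```text
t 4.75 theta 0.467 rad 157.3 (158.1) back 20.3 side -0.0 up 70.1 [-179.6   -0.2  154.8] [  6.8  -4.9 -10.5] [-0.55 -0.77  0.27] 13.4
[[ 5.400e-01 -5.650e+00  1.000e-02 -1.095e+01]
 [ 6.200e-01 -7.140e+00 -2.000e-02 -1.005e+01]
 [ 7.000e-01 -7.910e+00 -1.000e-02 -9.460e+00]
 [ 7.800e-01 -8.620e+00  0.000e+00 -8.820e+00]
 [ 8.600e-01 -9.280e+00  1.000e-02 -8.120e+00]
 [ 9.300e-01 -9.880e+00  2.000e-02 -7.370e+00]
 [ 1.010e+00 -1.043e+01  3.000e-02 -6.580e+00]
 [ 1.090e+00 -1.091e+01  4.000e-02 -5.750e+00]]
```

>>> {"api": "play_rows", "payload": {
  "deltas": [
    [[-0.007,0,-0.0105],[0,0,0],1.0],
    [[-0.0075,0,-0.01],[0,0,0],1.0],
    [[-0.008,0,-0.0095],[0,0,0],1.0],
    [[-0.0086,0,-0.0088],[0,0,0],1.0],
    [[-0.0093,0,-0.008],[0,0,0],1.0],
    [[-0.0099,0,-0.0072],[0,0,0],1.0]
  ]
}}

```text
time: 5.5
tool_pos: [472.7, -244.8, 216.0]
tcp_rot: [-179.6, -0.5, 154.7]
ft_force: [0.5, -2.4, -10.7]
finger_gap: 13.3
```

```bash
python3 g.py
```

```text
t 5.5 theta 0.953 rad 156.7 (158.1) back 72.1 side -0.1 up 125.0 [-179.6   -0.5  154.7] [  0.5  -2.4 -10.7] [-0.18  0.1   0.14] 13.3
[[  1.03  -9.7    0.15  -7.65]
 [  1.11 -10.98   0.05  -5.61]
 [  1.19 -11.38   0.06  -4.74]
 [  1.26 -11.72   0.07  -3.84]
 [  1.34 -11.98   0.07  -2.91]
 [  1.42 -12.17   0.08  -1.97]
 [  1.5  -12.29   0.09  -1.02]
 [  1.58 -12.33   0.1   -0.06]]
```

>>> {"api": "play_rows", "payload": {
  "deltas": [
    [[-0.0104,0,-0.0055],[0,0,0],1.0],
    [[-0.011,0,-0.0053],[0,0,0],1.0],
    [[-0.0114,0,-0.0045],[0,0,0],1.0],
    [[-0.0117,0,-0.0036],[0,0,0],1.0],
    [[-0.012,0,-0.0028],[0,0,0],1.0],
    [[-0.0122,0,-0.0018],[0,0,0],1.0],
    [[-0.0122,0,-0.0008],[0,0,0],1.0]
  ]
}}

```text
time: 6.38
tool_pos: [547.7, -279.6, 240.7]
tcp_rot: [-179.6, -1.1, 154.7]
ft_force: [-4.0, -0.1, -5.7]
finger_gap: 13.3
```

```bash
python3 g.py
```

```text
t 6.375 theta 1.513 rad 155.7 (158.1) back 154.8 side -0.3 up 149.7 [-179.6   -1.1  154.7] [-4.  -0.1 -5.7] [0.25 0.79 0.04] 13.3
[[  1.59 -12.23   0.4   -2.45]
 [  1.67 -12.29   0.11   0.94]
 [  1.75 -12.18   0.12   1.9 ]
 [  1.82 -12.     0.12   2.84]
 [  1.9  -11.74   0.12   3.77]
 [  1.98 -11.41   0.13   4.67]
 [  2.06 -11.01   0.13   5.55]
 [  2.14 -10.55   0.13   6.39]]
```

>>> {"api": "play_rows", "payload": {
  "deltas": [
    [[-0.0122,0,0.0],[0,0,0],1.0],
    [[-0.0122,0,0.001],[0,0,0],1.0],
    [[-0.0121,0,0.002],[0,0,0],1.0],
    [[-0.012,0,0.003],[0,0,0],1.0],
    [[-0.0117,0,0.0038],[0,0,0],1.0],
    [[-0.0114,0,0.0047],[0,0,0],1.0]
  ]
}}

```text
time: 7.12
tool_pos: [614.1, -310.5, 225.7]
tcp_rot: [-179.7, -1.6, 154.7]
ft_force: [-3.6, 0.6, -2.7]
finger_gap: 12.9
```

```bash
python3 g.py
```

```text
t 7.125 theta 1.995 rad 157.1 (158.1) back 228.0 side -0.5 up 134.7 [-179.7   -1.6  154.7] [-3.6  0.6 -2.7] [0.23 0.83 0.02] 12.9
[[  2.07 -11.38   0.59   4.72]
 [  2.15 -10.5    0.13   6.46]
 [  2.23  -9.96   0.13   7.26]
 [  2.31  -9.37   0.13   8.02]
 [  2.38  -8.71   0.13   8.72]
 [  2.46  -8.01   0.12   9.37]
 [  2.54  -7.25   0.12   9.97]
 [  2.62  -6.45   0.12  10.5 ]]
```

>>> {"api": "play_rows", "payload": {
  "deltas": [
    [[-0.01,0,0.0045],[0,0,0],1.0],
    [[-0.004,0,0.002],[0,0,0],1.0],
    [[0,0,0],[0,0,0],1.0]
  ]
}}

```text
time: 7.5
tool_pos: [627.9, -316.9, 217.9]
tcp_rot: [-179.7, -1.6, 154.7]
ft_force: [-4.2, 1.6, -2.1]
finger_gap: 12.9
```

```bash
python3 g.py
python3 - <<'E'
from h import *
b=eyes.snapshot("scene")[140:320,150:350,::-1]
cv2.imwrite("pics/s2.png",cv2.resize(b,None,fx=3,fy=3,interpolation=cv2.INTER_CUBIC))
E
```

```text
t 7.5 theta 2.103 rad 157.9 (158.1) back 243.2 side -0.5 up 126.9 [-179.7   -1.6  154.7] [-4.2  1.6 -2.1] [0.23 0.78 0.04] 12.9
[[  2.18 -10.41   0.62   6.59]
 [  2.26  -9.75   0.13   7.55]
 [  2.34  -9.13   0.13   8.29]
 [  2.41  -8.45   0.12   8.97]
 [  2.49  -7.73   0.12   9.61]
 [  2.57  -6.96   0.12  10.18]
 [  2.65  -6.14   0.11  10.69]
 [  2.73  -5.29   0.1   11.14]]
```

View pics/s2.png

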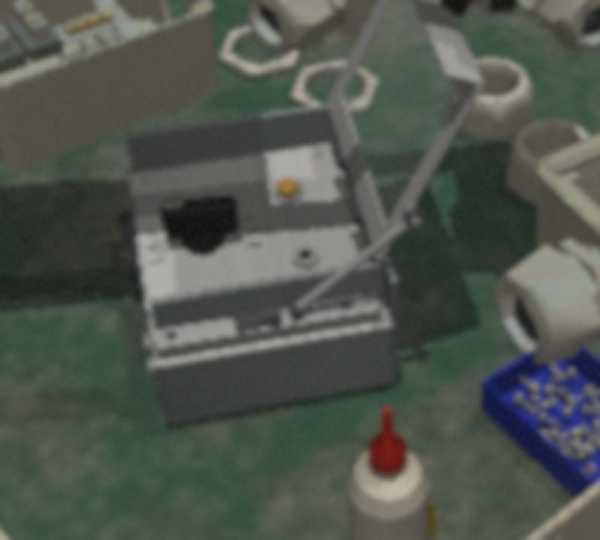

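The guard is fully back. The stay runs from the guard hinge at crop (410,215) to its foot at (290,318) on the rail. Now easing back.

>>> {"api": "play_rows", "payload": {
  "deltas": [
    [[0.006,0,-0.0035],[0,0,0],1.0],
    [[0.006,0,-0.003],[0,0,0],1.0],
    [[0.006,0,-0.003],[0,0,0],1.0],
    [[0.006,0,-0.0026],[0,0,0],1.0],
    [[0.006,0,-0.0022],[0,0,0],1.0],
    [[0.005,0,-0.0015],[0,0,0],1.0],
    [[0,0,0],[0,0,0],1.0]
  ]
}}

```text
time: 8.43
tool_pos: [594.9, -301.5, 235.2]
tcp_rot: [-179.7, -1.4, 154.7]
ft_force: [3.4, -3.0, -9.9]
finger_gap: 13.1
```

```bash
python3 g.py|head -1
```

```text
t 8.425 theta 1.847 rad 158.0 (158.1) back 206.8 side -0.3 up 144.2 [-179.7   -1.4  154.7] [ 3.4 -3.  -9.9] [-0.57 -0.71  0.07] 13.1
```

>>> {"api": "play_rows", "payload": {
  "deltas": [
    [[0.003,0,0.001],[0,0,0],1.0],
    [[0.003,0,0.0],[0,0,0],1.0],
    [[0,0,0],[0,0,0],1.0]
  ]
}}

```text
time: 8.8
tool_pos: [593.4, -300.7, 235.9]
tcp_rot: [-179.7, -0.7, 154.7]
ft_force: [5.4, -5.5, -12.6]
finger_gap: 13.0
```

```bash
python3 g.py|head -1
```

```text
t 8.8 theta 1.835 rad 158.1 (158.1) back 205.1 side -0.2 up 144.9 [-179.7   -0.7  154.7] [  5.4  -5.5 -12.6] [-0.83 -1.18  0.03] 13.0
```

>>> {"api": "play_rows", "payload": {
  "deltas": [
    [[-0.0015,0,0.003],[0,0,0],1.0],
    [[0,0,0.0],[0,0,0],0.8],
    [[0,0,0],[0,0,0],0.6],
    [[0,0,0],[0,0,0],0.5]
  ]
}}

```text
time: 9.3
tool_pos: [597.4, -302.0, 238.1]
tcp_rot: [-179.7, -0.3, 154.7]
ft_force: [-0.0, 0.1, -0.9]
finger_gap: 42.5
```

```bash
python3 g.py|head -1;python3 - <<'E'
from h import *
b=eyes.snapshot("wrist")[:,:,::-1]
cv2.imwrite("pics/w4.png",b)
E
```

```text
t 9.3 theta 1.856 rad 161.5 (158.1) back 209.3 side 0.2 up 147.1 [-179.7   -0.3  154.7] [-0.   0.1 -0.9] [-0.03 -0.04  0.05] 42.5
```

View pics/w4.png

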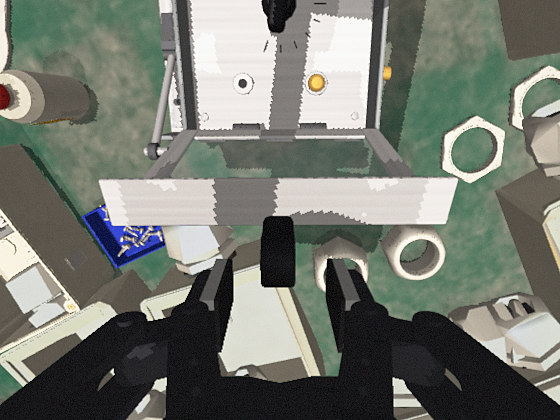

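The guard stays propped (stay at left from (170,60) to (155,150)) and the lug at (277,250) is free of the fingers. Next I back off upward and move over the knob.

>>> {"api": "play_rows", "payload": {
  "deltas": [
    [[0,0,-0.03],[0,0,0],0.5],
    [[0,0,-0.045],[0,0,0],0.4],
    [[0.015,0,-0.015],[0,0,0],0.2],
    [[0.04,0,0],[0,0,0],0.0],
    [[0.04,0,0],[0,0,0],0.0],
    [[0.04,0,0.01],[0,0,0],0.0],
    [[0.015,0,0.04],[0,0,0],0.0],
    [[0,0,0.05],[0,0,0],0.0]
  ]
}}

```text
time: 10.35
tool_pos: [460.1, -237.1, 235.9]
tcp_rot: [-179.6, 0.4, 154.7]
ft_force: [0.3, -0.4, -0.7]
finger_gap: 85.4
```

Run:
```python
from h import *
s=r.sense();im=eyes.snapshot("wrist");cv2.imwrite("pics/w5.png",im[:,:,::-1])
print(s["tool_pos"],s["tcp_rot"],s["ft_force"],s["joint_pos"]);np.save("w5.npy",np.r_[s["tool_pos"],s["tcp_rot"]])
C=cam("wrist",s);print(proj(C,[460,-238.7,96]))
```

```text
[ 460.076479   -237.11413983  235.92810579] [-179.6091491     0.38009485  154.74539268] [ 0.28793089 -0.41933903 -0.66534335] [-32.70316274  -5.88254919  98.2643099   -0.33868631  87.19073298
 -97.43192149]
[276.95422445 195.62323008]
```

View pics/w5.png

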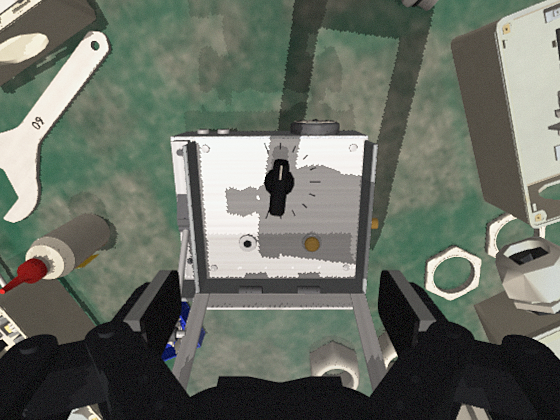

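The knob is the black bar from (283,158, white mark) to (277,216). I'll measure its axis.

Run:
```python
from h import *
p=np.load("w5.npy");s=dict(tool_pos=p[:3],tcp_rot=p[3:]);C=cam("wrist",s)
im=cv2.imread("pics/w5.png");g=cv2.cvtColor(im,cv2.COLOR_BGR2GRAY)[145:230,240:320]
m=(g<45).astype(np.uint8);n,l,st,ce=cv2.connectedComponentsWithStats(m);i=1+st[1:,4].argmax();print(st[i],ce[i]+[240,145])
ys,xs=np.where(l==i)
# mark: bright column inside
A=ray(C,283,158,96);B=ray(C,277,216,96);print(A,B,(A+B)/2,np.linalg.norm(A-B),np.degrees(np.arctan2(*(A-B)[[1,0]])))
for y in range(st[i][1],st[i][1]+st[i][3],5):
  q=xs[ys==y];print(y+145,q.min()+240,q.max()+240)
M=(A+B)/2;Rw=Ro.from_euler('xyz',s["tcp_rot"],degrees=True).as_matrix();M[2]=70;print(Rw.T@(M-s["tool_pos"]))
```

```text
[  24   14   30   57 1026] [278.37329435 186.25730994]
[ 433.09127122 -220.39179711   96.        ] [ 476.60538515 -246.54964758   96.        ] [ 454.84832818 -233.47072235   96.        ] 50.771165556635914 148.98845690094257
159 277 281
164 274 288
169 273 288
174 267 290
179 265 293
184 265 293
189 266 291
194 271 285
199 270 284
204 270 284
209 269 283
214 272 282
[  7.38348679   2.19619498 165.87165278]
```

>>> {"api": "play_rows", "payload": {
  "deltas": [
    [[0.004,0.001,0.03],[0,0,0.052],0.0],
    [[0,0,0.03],[0,0,0.052],0.0],
    [[0,0,0.03],[0,0,0],0.0],
    [[0,0,0],[0,0,0],0.0]
  ]
}}

```text
time: 10.9
tool_pos: [452.7, -232.2, 136.8]
tcp_rot: [-179.7, -0.4, 148.6]
ft_force: [0.1, -0.1, 0.1]
finger_gap: 85.2
```

Run:
```python
from h import *
s=r.sense();im=eyes.snapshot("wrist");cv2.imwrite("pics/w6.png",im[:,:,::-1])
print(s["tool_pos"],s["tcp_rot"],s["ft_force"]);np.save("w6.npy",np.r_[s["tool_pos"],s["tcp_rot"]])
C=cam("wrist",s);print(proj(C,[460,-238.7,96]),proj(C,[455,-233.5,96]))
```

```text
[ 452.74848432 -232.23770911  136.78879114] [-179.68359607   -0.36381762  148.59721428] [ 0.05774595 -0.0947272   0.14087704]
[274.15461126 256.95080935] [277.26439092 245.90259641]
```

View pics/w6.png

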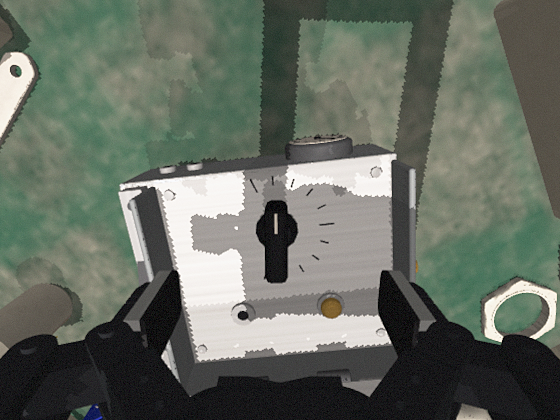

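The bar is now upright in the image from (277,200) to (275,283), with its mark at rows 212–235. I'll use the known 48 mm length to fix the centre.

Run:
```python
from h import *
p=np.load("w6.npy");s=dict(tool_pos=p[:3],tcp_rot=p[3:]);C=cam("wrist",s)
im=cv2.imread("pics/w6.png");g=cv2.cvtColor(im,cv2.COLOR_BGR2GRAY)
print(g[194:218,268].tolist(),g[194:218,282].tolist());print(g[276:290,275].tolist())
for v in (205,255,270,278):
  q=np.where(g[v,240:320]<50)[0]+240;print(v,q.min(),q.max())
a=np.radians(148.6);f=np.array([np.cos(a),np.sin(a),0])
B=ray(C,275,283,96);F=ray(C,277,200,70);print("center from back",B+24*f,"from front bottom",F-24*f)
for c in (B+24*f,):
  for k,z in((24,96),(24,70),(-24,96)):print(proj(C,np.r_[(c+k*f)[:2],z]))
h=[ray(C,u,229,72) for u in(257,298)];print("hub",(h[0]+h[1])/2,np.linalg.norm(h[0]-h[1]))
Rw=Ro.from_euler('xyz',s["tcp_rot"],degrees=True).as_matrix();print(Rw.T@(B+24*f-s["tool_pos"]))
```

```text
[126, 120, 124, 123, 131, 126, 125, 103, 0, 12, 20, 15, 3, 18, 17, 7, 6, 18, 16, 26, 6, 18, 7, 13] [126, 123, 123, 124, 122, 122, 94, 9, 19, 2, 23, 11, 14, 0, 16, 21, 8, 22, 6, 19, 25, 25, 19, 27]
[25, 19, 22, 24, 15, 11, 46, 123, 164, 159, 149, 151, 149, 154]
205 266 286
255 265 313
270 265 302
278 264 286
center from back [ 454.26787966 -234.71350762   96.        ] from front bottom [ 457.93962818 -235.76542985   70.        ]
[274.60880709 206.07450306]
[275.37267175 194.36541885]
[275. 283.]
hub [ 453.66188393 -232.81723995   72.        ] 26.399458915467193
[-2.84580763 -1.0963031  40.77821872]
```

>>> {"api": "play_rows", "payload": {
  "deltas": [
    [[-0.005,-0.001,0.015],[0,0,0],0.2],
    [[0,0,0.02],[0,0,0],0.4],
    [[0,0,0.018],[0,0,0],0.5],
    [[0,0,0.005],[0,0,0],0.5],
    [[0,0,0],[0,0,0],0.6]
  ]
}}

```text
time: 11.58
tool_pos: [461.9, -239.8, 83.8]
tcp_rot: [-179.7, 0.3, 148.6]
ft_force: [-0.7, -0.3, 0.5]
finger_gap: 34.3
```

>>> {"api": "play_rows", "payload": {
  "deltas": [
    [[0.006,0.0005,0.006],[0,0,0],0.6],
    [[0,0,0],[0,0,0],0.6],
    [[0,0,0],[0,0,0],0.6]
  ]
}}

```text
time: 11.95
tool_pos: [457.5, -236.4, 78.8]
tcp_rot: [-179.7, 0.5, 148.6]
ft_force: [-0.4, 0.2, -0.8]
finger_gap: 34.5
```

```bash
cat > k.py <<'E'
from h import *
s=r.sense();a=np.radians(s["tcp_rot"][2]);f=np.array([np.cos(a),np.sin(a)]);F=s["ft_force"]
print("t",s["time"],s["tool_pos"].round(1),s["tcp_rot"].round(2),"knob %.3f"%np.radians(155.2-s["tcp_rot"][2]),"F",F.round(2),"Fx_tool %.1f"%(F[:2]@f),"M",s["wrist_torque"].round(3),"eff6 %.3f"%s["joint_efforts"][5],"j6 %.1f"%s["joint_pos"][5],round(s["finger_gap"],1))
E
python3 k.py
```

```text
t 11.95 [ 457.5 -236.4   78.8] [-179.66    0.47  148.61] knob 0.115 F [-0.44  0.2  -0.84] Fx_tool 0.5 M [0.013 0.003 0.059] eff6 0.000 j6 -91.3 34.5
```

>>> {"api": "play_rows", "payload": {
  "deltas": [
    [[0,0,0],[0,0,0],0.8],
    [[0,0,0],[0,0,0],1.0],
    [[0,0,0],[0,0,0],1.0],
    [[0,0,0],[0,0,0],1.0]
  ],
  "force": 40
}}

```text
time: 12.45
tool_pos: [457.1, -237.5, 79.5]
tcp_rot: [-179.6, 0.5, 148.6]
ft_force: [-1.0, 0.6, -1.2]
finger_gap: 13.3
```

```bash
python3 k.py
```

```text
t 12.45 [ 457.1 -237.5   79.5] [-179.58    0.5   148.6 ] knob 0.115 F [-0.99  0.65 -1.24] Fx_tool 1.2 M [ 0.123 -0.11   0.031] eff6 0.059 j6 -91.3 13.3
```

>>> {"api": "play_rows", "payload": {
  "deltas": [
    [[0,0,0],[0,0,0.06],1.0],
    [[0,0,0],[0,0,0.06],1.0],
    [[0,0,0],[0,0,0.06],1.0],
    [[0,0,0],[0,0,0.06],1.0],
    [[0,0,0],[0,0,0.06],1.0]
  ]
}}

```text
time: 13.08
tool_pos: [456.9, -237.7, 79.5]
tcp_rot: [-179.7, 0.6, 130.9]
ft_force: [-1.8, -1.0, -0.7]
finger_gap: 13.0
```

```bash
python3 k.py
```

```text
t 13.075 [ 456.9 -237.7   79.5] [-179.7    0.6  130.9] knob 0.424 F [-1.79 -0.96 -0.75] Fx_tool 0.4 M [-0.024  0.078  0.061] eff6 -0.979 j6 -73.6 13.0
```

>>> {"api": "play_rows", "payload": {
  "deltas": [
    [[0,0,0],[0,0,0.06],1.0],
    [[0,0,0],[0,0,0.06],1.0],
    [[0,0,0],[0,0,0.06],1.0],
    [[0,0,0],[0,0,0.06],1.0],
    [[0,0,0],[0,0,0.06],1.0],
    [[0,0,0],[0,0,0.06],1.0],
    [[0,0,0],[0,0,0],1.0]
  ]
}}

```text
time: 13.95
tool_pos: [456.6, -238.0, 79.5]
tcp_rot: [-179.9, 0.7, 109.6]
ft_force: [-0.7, -0.2, -0.4]
finger_gap: 13.0
```

```bash
python3 k.py
```

```text
t 13.95 [ 456.6 -238.    79.5] [-179.87    0.68  109.61] knob 0.796 F [-0.69 -0.15 -0.44] Fx_tool 0.1 M [ 0.007  0.043 -0.081] eff6 0.564 j6 -52.3 13.0
```

```bash
cat > k2.py <<'E'
from h import *
L=[]
for i in range(5):
    s=r.sense();L.append([np.radians(155.2-s["tcp_rot"][2]),s["wrist_torque"][2],s["joint_efforts"][5],*s["ft_force"]])
    if i<4: eyes.snapshot("wrist")
L=np.array(L);print(s["time"],s["tool_pos"].round(1),s["finger_gap"],"M",L[:,1].round(3),"e6",L[:,2].round(3),"mean knob %.3f Mz %.3f F"%(L[:,0].mean(),L[1:,1].mean()),L[:,3:].mean(0).round(1))
E
python3 k2.py
```

```text
14.15 [ 456.6 -238.    79.5] 13.132842759739034 M [-0.081 -0.062 -0.07  -0.034 -0.065] e6 [ 0.564  0.17   0.045 -0.023 -0.019] mean knob 0.795 Mz -0.058 F [-1.  -0.5  0.1]
```

>>> {"api": "play_rows", "payload": {
  "deltas": [
    [[0,0,0],[0,0,0.05],1.0],
    [[0,0,0],[0,0,0.05],1.0],
    [[0,0,0],[0,0,0.05],1.0],
    [[0,0,0],[0,0,0.05],1.0]
  ]
}}

```text
time: 14.65
tool_pos: [456.4, -238.0, 79.4]
tcp_rot: [-180.0, 0.7, 98.1]
ft_force: [-1.5, -0.5, -0.8]
finger_gap: 12.7
```

```bash
python3 k2.py
```

```text
14.85 [ 456.4 -238.    79.5] 12.718527050465527 M [ 0.085 -0.008 -0.076 -0.055 -0.039] e6 [-0.791 -0.615  0.69   0.292  0.053] mean knob 0.997 Mz -0.045 F [-1.5 -0.6 -0.3]
```

>>> {"api": "play_rows", "payload": {
  "deltas": [
    [[0,0,0],[0,0,0.035],1.0],
    [[0,0,0],[0,0,0.035],1.0],
    [[0,0,0],[0,0,0.0],1.0]
  ]
}}

```text
time: 15.22
tool_pos: [456.3, -238.0, 79.5]
tcp_rot: [180.0, 0.7, 94.0]
ft_force: [-1.4, -0.4, -0.4]
finger_gap: 12.9
```

```bash
python3 k2.py
```

```text
15.425 [ 456.3 -238.1   79.5] 12.783420856544282 M [-0.062 -0.136 -0.053 -0.006 -0.127] e6 [ 0.271  0.062  0.025 -0.028 -0.05 ] mean knob 1.067 Mz -0.081 F [-1.7 -0.6  0.1]
```

>>> {"api": "play_rows", "payload": {
  "deltas": [
    [[0,0,0],[0,0,0.04],1.0],
    [[0,0,0],[0,0,0.04],1.0]
  ]
}}

```text
time: 15.68
tool_pos: [456.2, -238.0, 79.5]
tcp_rot: [179.9, 0.7, 89.4]
ft_force: [-2.5, -0.2, 0.7]
finger_gap: 12.8
```

```bash
python3 k2.py
```

```text
15.875 [ 456.2 -238.    79.5] 13.134078520062316 M [ 0.049  0.02  -0.078 -0.017 -0.093] e6 [-0.633 -0.493  0.534  0.222  0.035] mean knob 1.148 Mz -0.042 F [-1.9 -0.4  0.9]
```

>>> {"api": "play_rows", "payload": {
  "deltas": [
    [[0,0,0],[0,0,0.03],1.0],
    [[0,0,0],[0,0,0.03],1.0]
  ]
}}

```text
time: 16.12
tool_pos: [456.2, -238.1, 79.5]
tcp_rot: [179.9, 0.7, 85.9]
ft_force: [-2.2, -0.2, 0.9]
finger_gap: 13.0
```

```bash
python3 k2.py
```

```text
16.325 [ 456.2 -238.1   79.5] 12.881410970264186 M [ 0.04  -0.038 -0.011 -0.061 -0.049] e6 [-0.51  -0.415  0.384  0.163  0.027] mean knob 1.208 Mz -0.040 F [-1.9 -0.5  0.7]
```

>>> {"api": "play_rows", "payload": {
  "deltas": [
    [[0,0,0],[0,0,0.035],1.0],
    [[0,0,0],[0,0,0.035],1.0]
  ]
}}

```text
time: 16.58
tool_pos: [456.1, -238.1, 79.5]
tcp_rot: [179.9, 0.7, 81.8]
ft_force: [-2.7, -0.5, 0.9]
finger_gap: 13.1
```

```bash
python3 k2.py
```

```text
16.775 [ 456.1 -238.1   79.5] 12.970580982018213 M [ 0.047  0.034 -0.026 -0.101 -0.121] e6 [-0.602 -0.491  0.475  0.213  0.049] mean knob 1.280 Mz -0.054 F [-2.6 -0.7  0.7]
```

>>> {"api": "play_rows", "payload": {
  "deltas": [
    [[0,0,0],[0,0,0.03],1.0],
    [[0,0,0],[0,0,0.03],1.0]
  ]
}}

```text
time: 17.02
tool_pos: [456.0, -238.1, 79.5]
tcp_rot: [179.8, 0.7, 78.3]
ft_force: [-2.6, -0.3, 1.4]
finger_gap: 12.8
```

```bash
python3 k2.py
```

```text
17.225 [ 456.  -238.1   79.5] 13.091944004475403 M [ 0.003 -0.006 -0.051 -0.089 -0.073] e6 [-0.505 -0.414  0.398  0.172  0.033] mean knob 1.341 Mz -0.055 F [-3.  -0.3  1.5]
```

>>> {"api": "play_rows", "payload": {
  "deltas": [
    [[0,0,0],[0,0,0.035],1.0],
    [[0,0,0],[0,0,0.035],1.0]
  ]
}}

```text
time: 17.48
tool_pos: [455.9, -238.0, 79.4]
tcp_rot: [179.8, 0.7, 74.2]
ft_force: [-3.5, 0.0, 1.2]
finger_gap: 13.1
```

```bash
python3 k2.py
```

```text
17.675 [ 455.9 -238.    79.4] 12.905629302879566 M [ 0.058  0.018 -0.091 -0.065 -0.059] e6 [-0.6   -0.491  0.477  0.215  0.05 ] mean knob 1.413 Mz -0.049 F [-3.3 -0.3  1.3]
```

>>> {"api": "play_rows", "payload": {
  "deltas": [
    [[0,0,0],[0,0,0.03],1.0],
    [[0,0,0],[0,0,0.03],1.0]
  ]
}}

```text
time: 17.92
tool_pos: [455.9, -238.0, 79.4]
tcp_rot: [179.8, 0.6, 70.7]
ft_force: [-3.5, -0.3, 1.9]
finger_gap: 13.2
```

```bash
python3 k2.py
```

```text
18.125 [ 455.9 -238.    79.4] 13.100554012229942 M [ 0.074  0.037 -0.054 -0.071 -0.084] e6 [-0.504 -0.414  0.399  0.173  0.034] mean knob 1.474 Mz -0.043 F [-3.4 -0.4  1.8]
```

>>> {"api": "play_rows", "payload": {
  "deltas": [
    [[0,0,0],[0,0,0.035],1.0],
    [[0,0,0],[0,0,0.035],1.0]
  ]
}}

```text
time: 18.38
tool_pos: [455.8, -238.0, 79.4]
tcp_rot: [179.7, 0.6, 66.6]
ft_force: [-4.6, 0.1, 1.0]
finger_gap: 13.1
```

```bash
python3 k2.py
```

```text
18.575 [ 455.8 -238.    79.4] 13.015889332963622 M [ 0.019 -0.034 -0.076 -0.074 -0.036] e6 [-0.599 -0.49   0.477  0.215  0.051] mean knob 1.545 Mz -0.055 F [-4.1 -0.2  2.2]
```

>>> {"api": "play_rows", "payload": {
  "deltas": [
    [[0,0,0],[0,0,0.03],1.0],
    [[0,0,0],[0,0,0.03],1.0]
  ]
}}

```text
time: 18.82
tool_pos: [455.8, -238.0, 79.5]
tcp_rot: [179.7, 0.6, 63.1]
ft_force: [-4.0, -0.0, 2.4]
finger_gap: 13.2
```

```bash
python3 k2.py
```

```text
19.025 [ 455.8 -238.    79.4] 12.772254551923089 M [ 0.033 -0.064 -0.106 -0.043 -0.018] e6 [-0.504 -0.414  0.4    0.174  0.034] mean knob 1.606 Mz -0.058 F [-4.1 -0.5  2.5]
```

>>> {"api": "play_rows", "payload": {
  "deltas": [
    [[0,0,0],[0,0,0.035],1.0],
    [[0,0,0],[0,0,0.035],1.0]
  ]
}}

```text
time: 19.27
tool_pos: [455.7, -238.0, 79.4]
tcp_rot: [179.7, 0.6, 59.0]
ft_force: [-3.9, 0.7, 2.3]
finger_gap: 13.0
```

```bash
python3 k2.py
```

```text
19.475 [ 455.7 -238.    79.4] 12.89430145974902 M [ 0.083 -0.034 -0.105 -0.113 -0.083] e6 [-0.599 -0.49   0.478  0.216  0.051] mean knob 1.678 Mz -0.084 F [-4.2  0.6  3. ]
```

>>> {"api": "play_rows", "payload": {
  "deltas": [
    [[0,0,0],[0,0,0.03],1.0],
    [[0,0,0],[0,0,0.03],1.0]
  ]
}}

```text
time: 19.73
tool_pos: [455.6, -237.9, 79.4]
tcp_rot: [179.6, 0.6, 55.5]
ft_force: [-4.9, 0.8, 3.2]
finger_gap: 13.0
```

```bash
python3 k2.py
```

```text
19.925 [ 455.7 -237.9   79.4] 13.060705404738053 M [ 0.109  0.016 -0.078 -0.066 -0.071] e6 [-0.503 -0.414  0.4    0.175  0.035] mean knob 1.739 Mz -0.050 F [-4.8 -0.1  2.8]
```

>>> {"api": "play_rows", "payload": {
  "deltas": [
    [[0,0,0],[0,0,0.035],1.0],
    [[0,0,0],[0,0,0.035],1.0]
  ]
}}

```text
time: 20.18
tool_pos: [455.6, -237.9, 79.4]
tcp_rot: [179.6, 0.5, 51.4]
ft_force: [-4.8, 1.0, 3.6]
finger_gap: 12.7
```

```bash
python3 k2.py
```

```text
20.375 [ 455.6 -237.9   79.5] 12.832076373791224 M [ 0.046 -0.049 -0.042 -0.079 -0.029] e6 [-0.598 -0.345  0.418  0.117 -0.009] mean knob 1.811 Mz -0.050 F [-5.1  0.4  3.5]
```

>>> {"api": "play_rows", "payload": {
  "deltas": [
    [[0,0,0],[0,0,0.03],1.0],
    [[0,0,0],[0,0,0.03],1.0]
  ]
}}

```text
time: 20.62
tool_pos: [455.5, -237.9, 79.4]
tcp_rot: [179.6, 0.5, 47.8]
ft_force: [-4.7, 0.2, 3.4]
finger_gap: 13.2
```

```bash
python3 k2.py
```

```text
20.825 [ 455.5 -237.8   79.4] 12.948126746028068 M [ 0.058  0.027 -0.047 -0.061 -0.071] e6 [-0.486 -0.294  0.363  0.095 -0.015] mean knob 1.875 Mz -0.038 F [-4.9  0.7  3.3]
```

>>> {"api": "play_rows", "payload": {
  "deltas": [
    [[0,0,0],[0,0,0.03],1.0],
    [[0,0,0],[0,0,0.03],1.0]
  ]
}}

```text
time: 21.08
tool_pos: [455.5, -237.8, 79.4]
tcp_rot: [179.6, 0.5, 44.1]
ft_force: [-4.1, 1.0, 2.9]
finger_gap: 13.0
```

```bash
python3 k2.py
```

```text
21.275 [ 455.5 -237.8   79.4] 13.096692142839045 M [ 0.04  -0.027 -0.011 -0.031 -0.079] e6 [-0.48  -0.293  0.364  0.095 -0.015] mean knob 1.939 Mz -0.037 F [-4.6  0.3  3.3]
```

>>> {"api": "play_rows", "payload": {
  "deltas": [
    [[0,0,0],[0,0,0.03],1.0],
    [[0,0,0],[0,0,0.03],1.0]
  ]
}}

```text
time: 21.52
tool_pos: [455.4, -237.7, 79.5]
tcp_rot: [179.5, 0.5, 40.5]
ft_force: [-5.2, -0.2, 3.3]
finger_gap: 12.9
```

```bash
python3 k2.py
```

```text
21.725 [ 455.4 -237.7   79.5] 12.958708526709916 M [ 0.024 -0.002 -0.048 -0.067 -0.087] e6 [-0.485 -0.296  0.362  0.095 -0.015] mean knob 2.002 Mz -0.051 F [-5.2  0.7  3.5]
```

>>> {"api": "play_rows", "payload": {
  "deltas": [
    [[0,0,0],[0,0,0.03],1.0],
    [[0,0,0],[0,0,0.03],1.0]
  ]
}}

```text
time: 21.98
tool_pos: [455.4, -237.7, 79.4]
tcp_rot: [179.5, 0.4, 36.8]
ft_force: [-4.9, 0.9, 4.0]
finger_gap: 13.2
```

```bash
python3 k2.py
```

```text
22.175 [ 455.4 -237.7   79.4] 12.925605292483628 M [ 0.049  0.001 -0.053 -0.035 -0.075] e6 [-0.488 -0.462  0.423  0.122 -0.008] mean knob 2.066 Mz -0.041 F [-4.9  0.2  3.6]
```

>>> {"api": "play_rows", "payload": {
  "deltas": [
    [[0,0,0],[0,0,0.03],1.0],
    [[0,0,0],[0,0,0.03],1.0]
  ]
}}

```text
time: 22.42
tool_pos: [455.4, -237.6, 79.5]
tcp_rot: [179.5, 0.4, 33.2]
ft_force: [-4.8, 0.8, 2.9]
finger_gap: 13.1
```

```bash
python3 k2.py
```

```text
22.625 [ 455.3 -237.6   79.4] 12.965194921893058 M [ 0.052 -0.029 -0.057 -0.084 -0.064] e6 [-0.48  -0.294  0.356  0.093 -0.016] mean knob 2.129 Mz -0.058 F [-4.7  0.3  3.4]
```

>>> {"api": "play_rows", "payload": {
  "deltas": [
    [[0,0,0],[0,0,0.03],1.0],
    [[0,0,0],[0,0,0.03],1.0]
  ]
}}

```text
time: 22.88
tool_pos: [455.3, -237.6, 79.4]
tcp_rot: [179.5, 0.4, 29.6]
ft_force: [-5.5, 0.7, 3.2]
finger_gap: 12.9
```

```bash
python3 k2.py
python3 - <<'E'
from h import *
s=r.sense();im=eyes.snapshot("wrist");cv2.imwrite("pics/w7.png",im[:,:,::-1])
E
```

```text
23.075 [ 455.3 -237.6   79.5] 12.939492828266694 M [ 0.08   0.027 -0.032 -0.03  -0.034] e6 [-0.478 -0.284  0.378  0.111  0.001] mean knob 2.193 Mz -0.017 F [-5.   0.4  3.4]
```

View pics/w7.png

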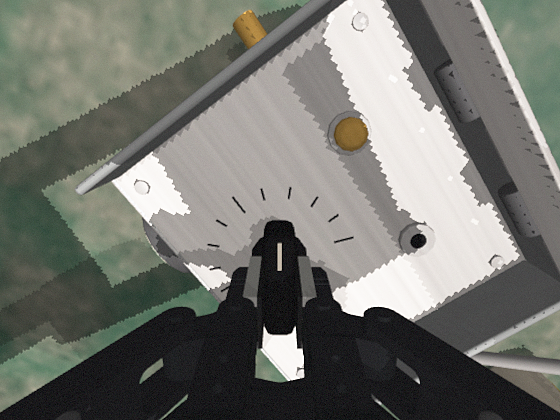

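The mark at (280,257) is in line with the jaws, so the knob is turning with the gripper. Torque is just starting to rise.

>>> {"api": "play_rows", "payload": {
  "deltas": [
    [[0,0,0],[0,0,0.025],1.0],
    [[0,0,0],[0,0,0.025],1.0]
  ]
}}

```text
time: 23.38
tool_pos: [455.3, -237.5, 79.4]
tcp_rot: [179.5, 0.3, 26.5]
ft_force: [-5.6, 0.2, 3.6]
finger_gap: 12.6
```

```bash
python3 k2.py; python3 k2.py
```

```text
23.575 [ 455.3 -237.5   79.5] 12.769229509135307 M [ 0.101  0.026 -0.017  0.015 -0.001] e6 [-0.351 -0.188  0.362  0.123  0.03 ] mean knob 2.247 Mz 0.005 F [-5.1  0.3  3.5]
23.775 [ 455.2 -237.5   79.4] 12.706953286711489 M [-0.001 -0.037 -0.027 -0.038 -0.024] e6 [ 0.03   0.005 -0.001 -0.002 -0.003] mean knob 2.246 Mz -0.032 F [-5.2  0.7  3.6]
```

>>> {"api": "play_rows", "payload": {
  "deltas": [
    [[0,0,0],[0,0,0.025],1.0],
    [[0,0,0],[0,0,0.025],1.0]
  ]
}}

```text
time: 24.02
tool_pos: [455.2, -237.5, 79.4]
tcp_rot: [179.5, 0.3, 23.4]
ft_force: [-4.6, 0.8, 4.2]
finger_gap: 12.6
```

```bash
python3 k2.py; python3 k2.py
```

```text
24.225 [ 455.3 -237.5   79.5] 12.682962211290048 M [0.16  0.116 0.064 0.049 0.109] e6 [-0.314 -0.15   0.399  0.16   0.067] mean knob 2.301 Mz 0.085 F [-5.1  0.6  3.5]
24.425 [ 455.2 -237.5   79.5] 12.890490753336852 M [ 0.109  0.052  0.025 -0.032 -0.03 ] e6 [0.067 0.042 0.036 0.035 0.035] mean knob 2.300 Mz 0.004 F [-5.2  0.7  3.4]
```

The seat was met at about 2.17. The knob is now at 2.30, so seat torque is about 0.10 N m above drag, which is mid-window. Release and withdraw straight up.

>>> {"api": "play_rows", "payload": {
  "deltas": [
    [[0,0,0],[0,0,0],0.85],
    [[0,0,0],[0,0,0],0.6],
    [[0,0,0],[0,0,0],0.5],
    [[0,0,-0.015],[0,0,0],0.5],
    [[0,0,-0.04],[0,0,0],0.5],
    [[0,0,-0.04],[0,0,0],0.5],
    [[0,0,-0.04],[0,0,0],0.5],
    [[0,0,0],[0,0,0],0.5]
  ]
}}

```text
time: 25.42
tool_pos: [457.8, -236.1, 223.6]
tcp_rot: [179.2, -0.1, 23.2]
ft_force: [-0.0, 0.3, 0.4]
finger_gap: 42.8
```

```bash
python3 k.py
python3 - <<'E'
from h import *
im=eyes.snapshot("wrist");b=eyes.snapshot("scene")[110:330,130:400]
a=np.hstack([cv2.resize(im[60:400,100:460],(400,378)),cv2.resize(b,(400,378))])
cv2.imwrite("pics/w8.png",a[:,:,::-1])
E
```

```text
t 25.425 [ 457.8 -236.1  223.6] [ 1.7917e+02 -6.0000e-02  2.3220e+01] knob 2.303 F [-0.02  0.31  0.39] Fx_tool 0.1 M [-0.075  0.049  0.035] eff6 -0.006 j6 34.1 42.8
```

View pics/w8.png

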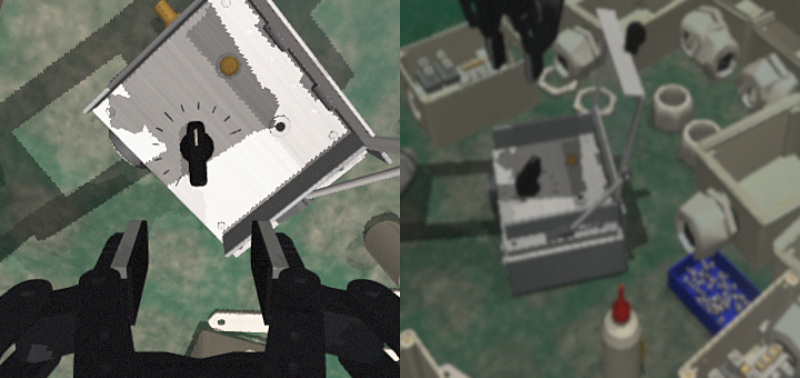

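Run:
```python
from h import *
s=r.sense();C=cam("wrist",s)
im=eyes.snapshot("wrist");g=cv2.cvtColor(im,cv2.COLOR_RGB2GRAY);cv2.imwrite("pics/w9.png",im[:,:,::-1])
P=[]
for v in range(165,232,3):
  q=np.where(g[v,255:305]<50)[0]+255
  if len(q): print(v,q.min(),q.max(),end=" | ")
  if len(q) and q.max()-q.min()<24: P.append([v,(q.min()+q.max())/2,q.min(),q.max()])
P=np.array(P)
for k in(1,2,3):
  m=np.polyfit(P[:,0],P[:,k],1);A,B=[ray(C,np.polyval(m,v),v,96) for v in(172,225)];d=np.degrees(np.arctan2(*(A-B)[[1,0]]));print("\nangle yaw",d,"knob",np.radians(155.2-d))
```

```text
168 276 282 | 171 272 285 | 174 271 286 | 177 271 286 | 180 271 289 | 183 267 291 | 186 266 293 | 189 265 294 | 192 265 294 | 195 265 294 | 198 267 293 | 201 268 290 | 204 272 287 | 207 273 287 | 210 273 288 | 213 273 288 | 216 274 288 | 219 264 288 | 222 274 288 | 225 275 287 | 
angle yaw 25.512293006389335 knob 2.2634774864001823

angle yaw 24.301860105560845 knob 2.2846035258941058

angle yaw 26.721008444564728 knob 2.2423814222843363
```

The bar reads about 2.255 after release, slightly behind the gripper's 2.30. The seat torque may therefore be near the bottom of the snug window, so I'll regrip and add a little.

>>> {"api": "play_rows", "payload": {
  "deltas": [
    [[-0.002,0,0.04],[0,0,-0.025],0.5],
    [[0,0,0.04],[0,0,-0.025],0.5],
    [[0,0,0.03],[0,0,0],0.5],
    [[0,0,0.015],[0,0,0],0.6],
    [[0,0,0.005],[0,0,0],0.6],
    [[0,0,0],[0,0,0],0.6]
  ]
}}

```text
time: 26.32
tool_pos: [449.8, -234.1, 79.1]
tcp_rot: [-180.0, 0.5, 26.2]
ft_force: [0.0, -0.4, -0.2]
finger_gap: 34.2
```

```bash
python3 k2.py; python3 k.py
```

```text
26.525 [ 450.7 -234.7   80.3] 34.0610093627116 M [-0.033 -0.01   0.006  0.013 -0.02 ] e6 [-0.    -0.     0.002  0.001  0.001] mean knob 2.252 Mz -0.003 F [0.4 0.1 0.2]
t 26.525 [ 450.7 -234.7   80.3] [179.91   0.42  26.17] knob 2.252 F [-0.24 -0.06  0.16] Fx_tool -0.2 M [ 0.007  0.002 -0.02 ] eff6 0.001 j6 31.0 34.1
```

>>> {"api": "play_rows", "payload": {
  "deltas": [
    [[0.003,0.0045,0.001],[0,0,0],0.6],
    [[0,0,0],[0,0,0],0.6],
    [[0,0,0],[0,0,0],0.6]
  ]
}}

```text
time: 26.9
tool_pos: [456.9, -238.4, 81.0]
tcp_rot: [179.8, 0.3, 26.2]
ft_force: [-0.1, -0.5, -0.6]
finger_gap: 34.1
```

```bash
python3 k2.py
```

```text
27.1 [ 456.6 -238.3   80.8] 34.55100100860519 M [ 0.023 -0.037 -0.034 -0.008  0.049] e6 [0. 0. 0. 0. 0.] mean knob 2.252 Mz -0.007 F [-0.3 -0.2  0.2]
```

>>> {"api": "play_rows", "payload": {
  "deltas": [
    [[-0.001,0,0.001],[0,0,0],0.85],
    [[0,0,0],[0,0,0],1.0],
    [[0,0,0],[0,0,0],1.0],
    [[0,0,0],[0,0,0],1.0]
  ],
  "force": 40
}}

```text
time: 27.6
tool_pos: [455.1, -237.6, 79.9]
tcp_rot: [179.9, 0.4, 26.2]
ft_force: [1.0, 0.4, 0.4]
finger_gap: 13.1
```

```bash
python3 k2.py
```

```text
27.8 [ 455.1 -237.6   79.9] 13.104422695090141 M [0.056 0.042 0.08  0.086 0.096] e6 [0.05  0.052 0.059 0.065 0.066] mean knob 2.252 Mz 0.076 F [-0.1  0.6  1. ]
```

>>> {"api": "play_rows", "payload": {
  "deltas": [
    [[0,0,0],[0,0,0.025],1.0],
    [[0,0,0],[0,0,0.025],1.0]
  ]
}}

```text
time: 28.05
tool_pos: [455.1, -237.6, 79.9]
tcp_rot: [179.9, 0.4, 23.2]
ft_force: [-1.2, 0.8, 1.9]
finger_gap: 13.4
```

```bash
python3 k2.py;python3 k2.py
```

```text
28.25 [ 455.1 -237.6   79.8] 12.938970361883165 M [0.139 0.087 0.033 0.069 0.058] e6 [-0.318 -0.245  0.422  0.229  0.113] mean knob 2.304 Mz 0.062 F [-1.2  1.   1.9]
28.45 [ 455.1 -237.6   79.9] 12.898346891176873 M [0.058 0.012 0.035 0.048 0.075] e6 [0.113 0.064 0.045 0.04  0.041] mean knob 2.303 Mz 0.042 F [-0.6  1.6  2. ]
```

>>> {"api": "play_rows", "payload": {
  "deltas": [
    [[0,0,0],[0,0,0.02],1.0],
    [[0,0,0],[0,0,0.02],1.0]
  ]
}}

```text
time: 28.7
tool_pos: [455.0, -237.6, 79.8]
tcp_rot: [179.9, 0.4, 20.8]
ft_force: [-0.5, 1.7, 1.9]
finger_gap: 12.9
```

```bash
python3 k2.py;python3 k2.py
```

```text
28.9 [ 455.  -237.6   79.8] 12.959721081260637 M [0.196 0.136 0.059 0.099 0.068] e6 [-0.194 -0.14   0.382  0.215  0.124] mean knob 2.344 Mz 0.091 F [-0.9  1.8  2. ]
29.1 [ 455.  -237.6   79.8] 13.041928726311154 M [0.068 0.06  0.057 0.066 0.083] e6 [0.124 0.086 0.072 0.068 0.069] mean knob 2.343 Mz 0.067 F [-0.7  1.3  1.6]
```

Torque is about 0.13 N m above drag, well inside the window. Release and withdraw again.

>>> {"api": "play_rows", "payload": {
  "deltas": [
    [[0,0,0],[0,0,0],0.85],
    [[0,0,0],[0,0,0],0.6],
    [[0,0,0],[0,0,0],0.5],
    [[0,0,-0.015],[0,0,0],0.5],
    [[0,0,-0.04],[0,0,0],0.5],
    [[0,0,-0.04],[0,0,0],0.5],
    [[0,0,-0.04],[0,0,0],0.5],
    [[0,0,0],[0,0,0],0.5]
  ]
}}

```text
time: 30.1
tool_pos: [455.8, -237.6, 223.0]
tcp_rot: [179.7, 0.3, 20.9]
ft_force: [0.4, -0.6, -0.6]
finger_gap: 42.4
```

Run:
```python
from h import *
for k in range(2):
  s=r.sense();C=cam("wrist",s);im=eyes.snapshot("wrist");g=cv2.cvtColor(im,cv2.COLOR_RGB2GRAY)
  P=[]
  for v in range(160,235):
    q=np.where(g[v,255:305]<50)[0]+255
    if len(q) and 12<=q.max()-q.min()<=17: P.append([v,(q.min()+q.max())/2])
  P=np.array(P);m=np.polyfit(P[:,0],P[:,1],1);A,B=[ray(C,np.polyval(m,v),v,96) for v in(172,225)];d=np.degrees(np.arctan2(*(A-B)[[1,0]]))
  print(s["time"],s["tool_pos"],s["tcp_rot"],"knob %.3f"%np.radians(155.2-d),s["ft_force"].round(1))
  for i in range(8): eyes.snapshot("top")
# scene changes vs start around loose things and guard still up
a=cv2.imread("pics/scene0.png").astype(int);b=eyes.snapshot("scene")[:,:,::-1].astype(int)
for n,(y0,y1,x0,x1) in dict(oiler=(280,340,262,298),tray=(256,305,308,370),nut=(158,180,245,278),guard=(110,175,240,262)).items():
  print(n,np.abs(a-b)[y0:y1,x0:x1].mean().round(1))
```

```text
30.1 [ 455.82816555 -237.59957956  222.981547  ] [179.73663496   0.28360292  20.89808388] knob 2.265 [ 0.4 -0.6 -0.6]
30.55 [ 453.16205922 -235.88814962  216.35108564] [-179.77688775    0.63731717   20.90005876] knob 2.266 [ 0.1 -0.3 -0.2]
oiler 6.8
tray 5.9
nut 16.5
guard 7.8
```

Run:
```python
from h import *
a=np.radians(-24.8);u=np.array([np.cos(a),np.sin(a),0]);L=np.array([407.3,-214.4,0])+201*u+[0,0,249]
im=eyes.snapshot("scene");x,y=proj(cam("scene"),L).round().astype(int);print(x,y,im[y-2:y+3,x-2:x+3].mean((0,1)),im[183,185:200].mean(1).round())
s=r.sense();print(s["time"],s["ft_force"].round(1))
if im[y-2:y+3,x-2:x+3].mean()<70: r.hand_in();print("handed in")
```

```text
291 129 [25.2  25.64 23.6 ] [ 77.  77.  78.  80.  78.  78.  78.  80.  86.  92.  95.  93.  95.  96.
 101.]
31.1 [-0.3 -0.3  0.2]
the job is handed in; nothing more can be done
handed in
```

I lifted the guard by its lug to about 2.1 rad and eased it back until the stay took the load. I let go of it gently, then turned the knob clockwise by feel to the seat. The job was handed in at 31 s.

- **Guard:** it rests propped on the stay. The last scene picture shows the black lug at its propped position, and it never dropped.
- **Valve:** the seat was felt at about 2.17 rad. After the first release I judged the knob too lightly seated, so I regripped and tightened a little more. It was let go at a jaw angle of 2.34 rad, with about 0.13 N m above drag (snug is 0.05 to 0.18).
- **After letting go:** the knob sprang back to about 2.265 rad by camera and then held still (2.265 and 2.266, 0.45 s apart). It is about 0.1 rad past the seat. That leaves roughly 0.06 to 0.08 N m of seat torque by angle, near the lower end of the snug range.
- **Loose things:** the oil bottle and tray areas of the scene picture are almost unchanged. The check of the locknut area disagreed (larger difference). I put that down to the open guard now standing in front of it, and did not confirm it. The arm never went near the nut.
- **At hand-in:** the gripper was clear of everything and the wrist force was about zero.

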